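# Put the kitchen scale back into service

## Task

The portioning scale's metal pan has been left crooked, riding on top of its four locating pins: nudge it across until all four holes drop over the pins and it lies fully down on the scale. Then set the empty blue tub gently upright in the middle of the pan, not dropped, its long side parallel to the pan's long side, let go of it, and press the green tare button all the way down and release it. Leave the other things on the table where they are.

Things in the scene. Friction and masses are not known exactly. Their poses are not given: they have to be found in the camera images.
- scale: Bench scale, dark grey plastic, fixed. Origin on the table under the centre of its seat. Seat block 145 mm (x) by 170 mm (y), flat top 60 mm above the table; on its -y side a lower console (top at 45 mm) reaches out to y = -195 mm, with a display and the green button.
- seat (a point): Centre of the scale's flat seat top (60 mm above the table), axes as the scale's; the pan's origin comes here when it is home. Four red pins stand on the seat at x = +-45, y = +-60 mm: 12 mm in diameter, 7.5 mm tall, the upper 4.5 mm tapering to 5 mm.
- pan: The scale's loose flat metal pan, 180 mm (x) by 210 mm (y, its long side), 8 mm thick, 0.45 kg. Origin: centre of its underside. Four 16 mm through holes at x = +-45, y = +-60 mm. It starts lying on the pin tips, 20 to 32 mm off to the scale's +x, up to 25 mm along y, turned up to 0.16 rad. Home, its axes agree with the scale's and it overhangs the seat block by 17 to 20 mm all round.
- tub: Empty open blue plastic tub, 140 mm long (x), 60 mm wide (y), 55 mm high, walls 4 mm, about 0.15 kg. Origin: centre of its underside. It stands on the table to the left or the right of the scale.
- tare (a joint): Travel of the green tare button: 0 released, 0.006 m fully down; a spring of 4 N returns it.
- tare_top (a point): Centre of the top face of the green button (28 mm in diameter) on the scale's console; pressed straight down.
- jar: Amber jar with steel lid, 66 mm in diameter, 85 mm high; stands on the other side of the scale from the tub. Origin under its centre. Leave it alone.
- sauce: Yellow sauce bottle with red cap, 60 mm in diameter, 170 mm high, far right. Origin under its centre. Leave it alone.
- ramekin: White ceramic bowl, 90 mm in diameter, 45 mm high, far side of the table. Origin under its centre. Leave it alone.
- spatula: Spatula lying at the far side of the table. Leave it alone.
Things that resemble listed ones, but are neither listed nor needed, are in the scene too. Of the things shaped like the tub, the blue one is meant.

How it is judged:
By the outcome, as a careful person would: the job done as asked, in the order asked, and still so for the second after the job is handed in, with the robot touching nothing.
It also fails if it takes over 64 s, if anything falls off the work surface, if the arm or the gripper's body presses on something with over 40 N, if the wrist force passes 120 N, or if a joint passes its speed limit or range.

## Robot

A 7-joint arm with a two-finger parallel gripper is mounted at the origin on the work surface. World frame = base frame: x ahead of the robot, y to its left, z up, the work surface at z = 0. Lengths are in m, angles in rad, forces in N, time in s.
With the tool pointing down it reaches from about 0.4 to 0.85 m from the base axis. Payload 10.4 kg.
Tool frame: the origin (TCP) lies at the very end of the fingers, on their centre line; the grasp point (between the pads) lies 19 mm behind it (manip.grip_point_offset is the distance from the TCP to the grasp point, in m); z points along the fingers, y is the line along which they close (so a half turn about z gives the same grasp; the last joint's range is limited). The gripper opens to 85 mm and grips with 20 to 120 N. Pads are 22 mm wide; open, the fingers measure 114 mm over their backs; the gripper's body (76 mm by 85 mm) begins 54 mm behind the grasp point. The pads swing forward as they close: fully open they stand 13 mm farther back than shut.
Start: joints at [1.174, 0.332, -0.065, 1.46, 0.022, 1.35, -0.088], TCP at [0.228, -0.582, 0.231] pointing down, gripper open.
Joint ranges: [-2.6, 2.6], [-0.5, 2.12], [-1.47, 1.34], [0.16, 2.42], [-1.27, 4.41], [0.06, 2.06], [-2.6, 2.6]. Speed limits (rad/s): [2.22, 2.22, 2.79, 2.79, 3.14, 3.14, 3.14].

## Interface

Orientations are given as a unit quaternion [x, y, z, w].
In Python, from workcell import manip gives the robot as it stands. The module is installed in compiled form; this text tells all that it offers.
- The arm moves only by the tool step_arm, never from a script. Its argument "moves" is a list of rows, each a list of 7 numbers: the closure, from 0 (fully open) to 1 (shut), then the shift along the world's x, y, z in mm, then the turn, a rotation vector about the world's x, y, z in rad. In form: [[grip, tx, ty, tz, ax, ay, az], ...]. A call has 1 to 10 rows; each row is the pose to reach, as a shift and turn from the pose commanded when the call began; what a row does not reach only later rows make up. A row lasts 1/10 s, in which the tool goes at most 50 mm and 8.59 degrees, less where a joint would pass 70% of its speed; a pose out of reach is approached as far as the arm can. A call with a gripper value outside its range is refused whole. The fingers move at their own pace and stop on an object; "grip_force" is the grip in N (left out, the last holds). Time passes only in rows, so rows that repeat a pose let the fingers close. It gives the time, the measured TCP pose, the force, the opening and the grip force at its end, in the units of the state.
- manip.get_obs(): the state, without advancing time (a new reading comes with each control period).
- manip.camera(name): name is "side" or "top"; returns a dict with "image" (480x640x3 uint8, blue, green, red), "K" (3x3 intrinsics, pixels), "dist_coeffs" ([k1, k2, p1, p2, k3] as OpenCV has them; the pictures are not rectified), "rvec" (rotation vector, rad) and "tvec" (3), from world to camera coordinates, as OpenCV has them. Camera axes: x right, y down, z forward; pixel columns grow to the right and rows downward; lengths in m; the calibration is good to about 2 mm. A picture is of the moment at which its call begins. There is no depth.
- manip.hand_in(): hands the job in; it is judged then, once.
The state is a dict: "clock": time; "joint_pos": joint angles; "joint_velocities": joint speeds; "tau": joint torques, N m; "position": TCP position; "ee_rot": TCP orientation; "ft_force": force on the tool from outside, world axes, zero at the start; "torque": the same for the moment, N m; "grip_width": opening from 0.0 (shut) to 1.0 (fully open); "grasp_force": force on a finger pad.
Only numpy, scipy, OpenCV 4.12 (cv2) and the standard library are available. Lean on these libraries where they do the work, as an engineer would, in place of code of your own. Each camera call takes 0.05 s, during which the arm holds its last target. There are 200 camera calls.

## Working session

There is one attempt and no reset: what is moved stays moved. The work goes in short steps, Python scripts to look and compute and a tool call to move; the robot and the scene stay as the last step left them, time stands still between calls to the robot, and variables do not carry over. Pictures are saved under pics/ and viewed, at most 10 in all, crops included, and the job is handed in when it is done.

Besides the shell and the picture viewer there is one more tool, called after "Emit:" by a JSON object that holds its "fn" and its "kwargs", one argument or row to a line. step_arm: Moves the arm, as the interface text tells. Its arguments: {"type":"object","properties":{"moves":{"type":"array","items":{"type":"array","items":{"type":"number"}}},"grip_force":{"type":"number"}},"required":["moves"]}

```bash
mkdir -p pics; cat > h.py <<'E'
import numpy as np,cv2
from workcell import manip
def cam(n):
    return manip.camera(n)
def ray(c,uv):
    R=cv2.Rodrigues(np.array(c['rvec'],float))[0];t=np.array(c['tvec'],float).ravel()
    p=cv2.undistortPoints(np.array(uv,float).reshape(-1,1,2),np.array(c['K'],float),np.array(c['dist_coeffs'],float)).reshape(-1,2)
    d=np.c_[p,np.ones(len(p))]@R
    return -R.T@t,d
def plane(c,uv,z):
    o,d=ray(c,uv);return o+d*((z-o[2])/d[:,2])[:,None]
def tri(c1,u1,c2,u2):
    o1,d1=ray(c1,u1);o2,d2=ray(c2,u2);out=[]
    for a,b in zip(d1,d2):
        s=np.linalg.lstsq(np.c_[a,-b],o2-o1,rcond=None)[0]
        p,q=o1+a*s[0],o2+b*s[1];out.append(np.r_[(p+q)/2,np.linalg.norm(p-q)])
    return np.array(out)
def proj(c,P):
    return cv2.projectPoints(np.array(P,float).reshape(-1,1,3),np.array(c['rvec'],float),np.array(c['tvec'],float),np.array(c['K'],float),np.array(c['dist_coeffs'],float))[0].reshape(-1,2)
E
python3 - <<'E'
from h import *
for n in('top','side'):
    c=cam(n);cv2.imwrite(f'pics/{n}0.png',c['image']);o,_=ray(c,[[320,240]]);print(n,o,c['K'][0])
o=manip.get_obs();print(o,manip.grip_point_offset)
E
```

```text
top [0.3556771  0.00201579 0.98601621] [517.77059126   0.         329.11734496]
side [0.3366856  0.8182866  0.85440876] [576.90684535   0.         314.89548563]
{'clock': 0.1, 'joint_pos': array([ 1.1743941 ,  0.33278702, -0.06473559,  1.46088388,  0.02159947,
        1.34990479, -0.08849953]), 'joint_velocities': array([-0.00235581, -0.00185916, -0.0005995 , -0.00133645,  0.00063986,
       -0.00018663, -0.00139807]), 'tau': array([ 1.63879457e-03, -6.26747990e+01,  4.90159309e-02, -3.92426670e+01,
        1.62198785e-02,  6.89255379e-03,  3.25950236e-05]), 'position': array([ 0.22811201, -0.58150866,  0.23059643]), 'ee_rot': array([ 9.82579570e-01,  1.85841260e-01, -1.43046615e-04, -6.27605802e-04]), 'ft_force': array([0.09716498, 0.16649332, 0.80014347]), 'torque': array([-0.00032215, -0.0463583 , -0.00717176]), 'grasp_force': 0.0, 'grip_width': 1.0002031436812377} 0.0187
```

View pics/top0.png

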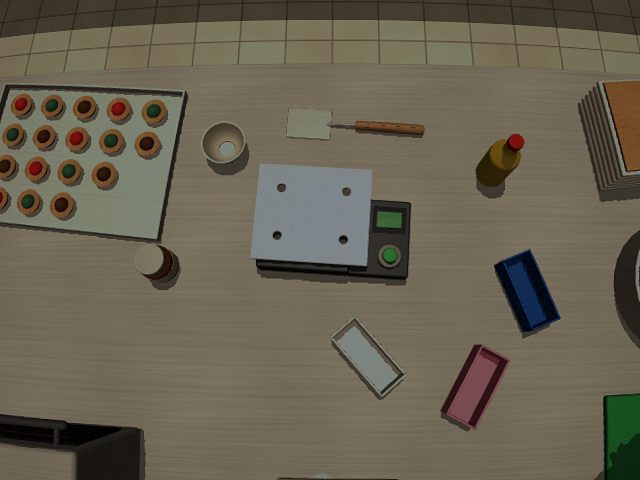

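View pics/side0.png

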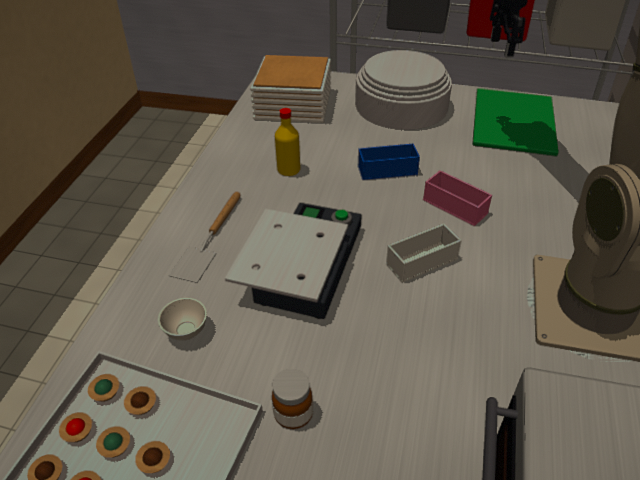

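Top view: the pan is centred near (312,215) with four dark holes at about (281,188), (346,191), (277,235) and (343,239). The console is on its right, with the button at (389,256). The blue tub is at about (527,291) and the jar at (155,262). The side view agrees: tub (389,161), button (342,215).

```bash
cat > m.py <<'E'
from h import *
def blobs(mask,amin,amax):
    n,l,s,ce=cv2.connectedComponentsWithStats(mask.astype(np.uint8))
    return [(ce[i],s[i][4],(l==i).astype(np.uint8)) for i in range(1,n) if amin<s[i][4]<amax]
def holes(c,approx):
    g=cv2.cvtColor(c['image'],cv2.COLOR_BGR2GRAY)
    out=[]
    for a in approx:
        x,y=map(int,a);r=11
        w=g[y-r:y+r+1,x-r:x+r+1].astype(float);thr=(np.percentile(w,80)+w.min())/2
        b=[k for k in blobs(w<thr,8,250)]
        k=min(b,key=lambda k:np.hypot(*(k[0]-r)))
        out.append(k[0]+[x-r,y-r])
    return np.array(out)
def hsv(c): return cv2.cvtColor(c['image'],cv2.COLOR_BGR2HSV)
def corners(mask):
    ct=max(cv2.findContours(mask.astype(np.uint8),cv2.RETR_EXTERNAL,cv2.CHAIN_APPROX_NONE)[0],key=cv2.contourArea)
    return ct[:,0,:].astype(float)
E
python3 - <<'E'
from m import *
np.set_printoptions(precision=4,suppress=True)
T=cam('top');S=cam('side')
ht=holes(T,[(281,188),(346,191),(277,235),(343,239)])
hs=holes(S,[(256,267),(278,227),(301,277),(320,235)])
P=tri(T,ht,S,hs);print('holes',ht,hs,P,sep='\n')
print('dist',[np.linalg.norm(P[i,:3]-P[j,:3]) for i,j in((0,1),(2,3),(0,2),(1,3))],P.mean(0))
for nm,c in(('T',T),('S',S)):
    h=hsv(c);H,s,v=cv2.split(h)
    b=blobs((H>105)&(H<125)&(s>120)&(v>30),300,9000)
    print(nm,'blue',[(x[0],x[1],cv2.minAreaRect(corners(x[2]).astype(np.float32))) for x in b])
    b=blobs((H>40)&(H<80)&(s>130)&(v>80),40,400)
    print(nm,'green',[(x[0],x[1]) for x in b])
h=hsv(T);print(h[270,330],h[240,400],h[210,375],h[285,330],h[290,505],h[295,530],h[258,500])
# scale dark mask
m=(h[...,2]<75);m[:,:240]=0;m[:,420:]=0;m[:160]=0;m[290:]=0
m=cv2.morphologyEx(m.astype(np.uint8),cv2.MORPH_OPEN,np.ones((3,3)))
b=max(blobs(m,300,20000),key=lambda k:k[1]);print('dark',b[0],b[1])
ap=cv2.approxPolyDP(corners(b[2]).astype(np.int32).reshape(-1,1,2),3,True)[:,0];print(ap.tolist())
im=T['image'];a=cv2.resize(im[150:300,240:420],None,fx=3.2,fy=3.2,interpolation=cv2.INTER_CUBIC)
d=cv2.resize(im[240:345,480:575],None,fx=2.3,fy=2.3,interpolation=cv2.INTER_CUBIC)
o=np.zeros((480,800,3),np.uint8);o[:,:576]=a;o[:d.shape[0],580:580+d.shape[1]]=d[:,:220]
cv2.imwrite('pics/crop1.png',o)
E
```

```text
holes
[[281.0172 187.3276]
 [346.1481 191.3333]
 [276.4545 234.8182]
 [342.9273 239.2545]]
[[255.875  265.7917]
 [277.2273 225.3636]
 [300.5    276.8125]
 [319.88   234.56  ]]
[[ 0.6457  0.1104  0.0767  0.0021]
 [ 0.6393 -0.0094  0.0759  0.0036]
 [ 0.5567  0.1165  0.0742  0.0021]
 [ 0.5491 -0.0038  0.0743  0.0024]]
dist [np.float64(0.12000914176291674), np.float64(0.12050769778127408), np.float64(0.08925012905997974), np.float64(0.09031564129080225)] [0.5977 0.0534 0.0753 0.0026]
T blue [(array([527.3388, 290.6555]), np.int32(1576), ((530.9879150390625, 289.4719543457031), (76.34062957763672, 30.860454559326172), 66.57130432128906))]
T green [(array([389.6781, 254.3767]), np.int32(146)), (array([612.0426, 401.8085]), np.int32(47))]
S blue [(array([388.2457, 161.0954]), np.int32(1803), ((388.5573425292969, 161.13116455078125), (31.32537078857422, 59.934669494628906), 84.80557250976562))]
S green [(array([341.0845, 213.2254]), np.int32(71))]
[30 10 25] [15 35 44] [15 55 28] [ 19  58 118] [107 255  19] [109 205  81] [ 19  54 119]
dark [355.4763 254.9585] 4573
[[410, 203], [371, 200], [366, 266], [256, 259], [257, 272], [266, 277], [404, 284]]
```

View pics/crop1.png

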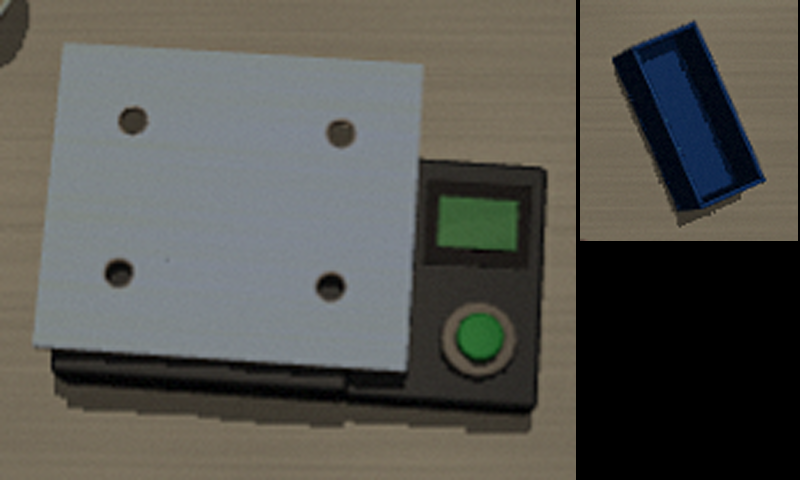

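The pan's four holes are clear, and triangulating them gives spacings of 120 mm and 90 mm with the top at about 75 mm, as expected. The console's right corners are at crop (545,168) and (536,400). I'll look closer at the scale's edges in both views.

```bash
python3 - <<'E'
from m import *
T=cam('top');S=cam('side')
def cr(c,x0,y0,w,h,f):
    a=c['image'][y0:y0+h,x0:x0+w].astype(float);a=np.clip((a/255)**.5*330-40,0,255).astype(np.uint8)
    return cv2.resize(a,None,fx=f,fy=f,interpolation=cv2.INTER_CUBIC)
a=cr(T,250,195,170,95,4.7)[:,:800]   # 799x446
cv2.imwrite('pics/crop2.png',a)
b=cr(S,225,195,145,125,4.8);cv2.imwrite('pics/crop3.png',b)
E
```

```text
(no output)
```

View pics/crop2.png

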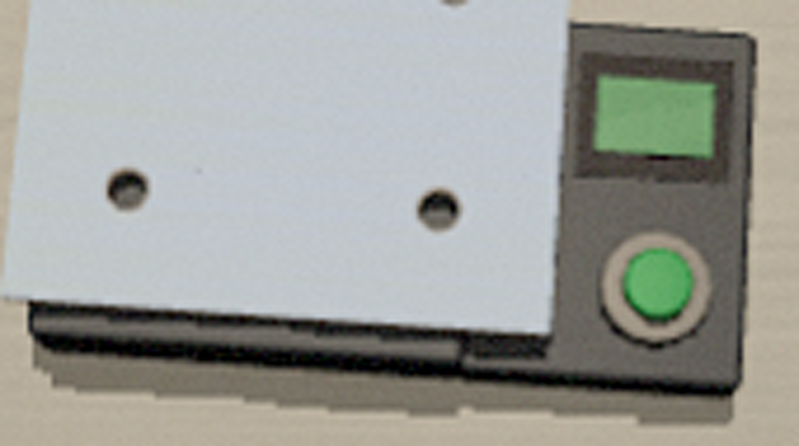

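View pics/crop3.png

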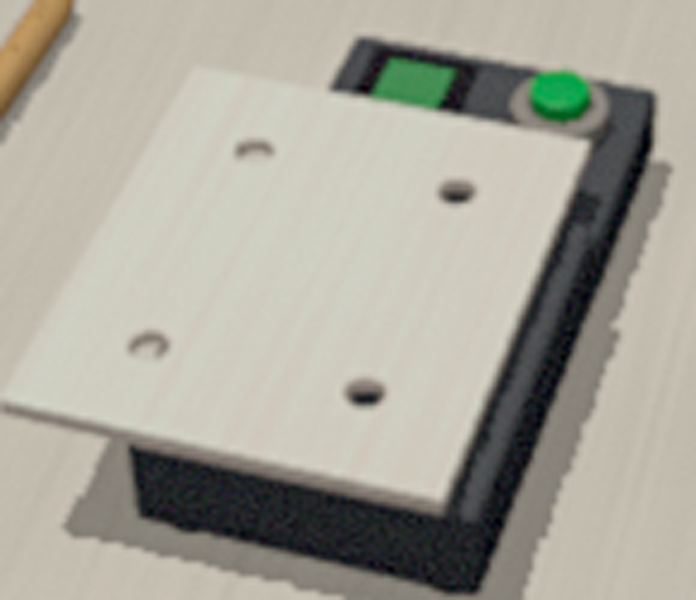

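Top crop: the console corners are at (755,36) and (739,380), and the seat's −x/+y top corner is at about (33,332). Side crop: the console corners are at (360,40) and (653,93), the seat top corner is at (490,518), and the block's base corners are at (143,515) and (478,592).

```bash
python3 - <<'E'
from m import *
np.set_printoptions(precision=4,suppress=True)
T=cam('top');S=cam('side')
t=lambda x,y:((x+.5)/4.7-.5+250,(y+.5)/4.7-.5+195)
s=lambda x,y:((x+.5)/4.8-.5+225,(y+.5)/4.8-.5+195)
print('tri console A,B, seatcorner, button')
print(tri(T,[t(755,36),t(739,380),t(33,332),t(657,284)],S,[s(360,40),s(653,93),s(490,518),s(560,91)]))
print('top z.045',plane(T,[t(755,36),t(739,380),t(465,366),t(570,24)],.045))
print('top z.06',plane(T,[t(33,332),t(460,358)],.06))
print('side z.045',plane(S,[s(360,40),s(653,93)],.045))
print('side z.06',plane(S,[s(490,518)],.06))
print('side z0',plane(S,[s(143,515),s(478,592)],0.))
print('top z0 back bottom edge',plane(T,[t(45,348),t(735,393)],0))
# tub
t2=lambda x,y:((x-580+.5)/2.3-.5+480,(y+.5)/2.3-.5+240)
print('tub rim',plane(T,[t2(614,60),t2(695,22),t2(765,180),t2(681,211)],.055))
h=hsv(S);m=(h[...,0]>105)&(h[...,0]<125)&(h[...,1]>120)
b=max(blobs(m,300,9000),key=lambda k:k[1])
q=cv2.approxPolyDP(corners(b[2]).astype(np.int32).reshape(-1,1,2),2.5,True)[:,0];print(q.tolist(),plane(S,q,.055),sep='\n')
h=hsv(T);m=(h[...,0]>100)&(h[...,0]<130)&(h[...,1]>120);m[:,:480]=0;m[:230]=0;m[350:]=0;m[:,575:]=0
b=max(blobs(m,300,9000),key=lambda k:k[1])
q=cv2.approxPolyDP(corners(b[2]).astype(np.int32).reshape(-1,1,2),2.5,True)[:,0];print(q.tolist(),plane(T,q,.055),sep='\n')
E
```

```text
tri console A,B, seatcorner, button
[[ 0.6282 -0.1318  0.0393  0.001 ]
 [ 0.4881 -0.122   0.0417  0.0017]
 [ 0.5007  0.153   0.0586  0.0028]
 [ 0.523  -0.088   0.0642  0.0035]]
top z.045 [[ 0.626  -0.131   0.045 ]
 [ 0.4868 -0.1215  0.045 ]
 [ 0.4919 -0.0146  0.045 ]
 [ 0.6306 -0.0566  0.045 ]]
top z.06 [[ 0.5019  0.1529  0.06  ]
 [ 0.4928 -0.0124  0.06  ]]
side z.045 [[ 0.6267 -0.1252  0.045 ]
 [ 0.4884 -0.1182  0.045 ]]
side z.06 [[0.499  0.1543 0.06  ]]
side z0 [[0.649  0.1349 0.    ]
 [0.5071 0.1425 0.    ]]
top z0 back bottom edge [[ 0.5048  0.1574  0.    ]
 [ 0.4877 -0.1257  0.    ]]
tub rim [[ 0.5035 -0.283   0.055 ]
 [ 0.5347 -0.3523  0.055 ]
 [ 0.4067 -0.4033  0.055 ]
 [ 0.3831 -0.3321  0.055 ]]
[[413, 144], [359, 149], [362, 178], [417, 174], [418, 154]]
[[ 0.4102 -0.397   0.055 ]
 [ 0.5361 -0.3461  0.055 ]
 [ 0.5072 -0.232   0.055 ]
 [ 0.3862 -0.2752  0.055 ]
 [ 0.3932 -0.3565  0.055 ]]
[[529, 250], [494, 265], [523, 331], [560, 318]]
[[ 0.5333 -0.3508  0.055 ]
 [ 0.505  -0.2822  0.055 ]
 [ 0.384  -0.331   0.055 ]
 [ 0.4066 -0.403   0.055 ]]
```

Findings:
- **Scale:** seat centre about (0.569, 0.066), yaw −0.06.
- **Pan:** centre (0.598, 0.053), yaw −0.06. It has to go about −29 mm in x and +13 mm in y.
- **Tub:** rim centre (0.457, −0.342), long axis at 22°, rim size 136×71, so close to the given size.

I'll push +y first with closed fingers, then −x with open fingers.

Emit:
{"fn": "step_arm", "kwargs": {
  "moves": [
    [1,160,210,0,0,0,-0.15],
    [1,365,462,0,0,0,-0.433],
    [1,365,462,0,0,0,-0.433],
    [1,365,462,0,0,0,-0.433],
    [1,365,462,0,0,0,-0.433],
    [1,365,462,0,0,0,-0.433],
    [1,365,462,0,0,0,-0.433],
    [1,365,462,0,0,0,-0.433],
    [1,365,462,0,0,0,-0.433],
    [1,365,462,0,0,0,-0.433]
  ],
  "grip_force": 20
}}

```text
clock: 1.4
position: [0.5361, -0.1916, 0.2317]
ee_rot: [1.0, -0.03, 0.0, 0.0]
ft_force: [0.3, -1.1, 0.1]
grip_width: -0.0
grasp_force: 0.0
```

Emit:
{"fn": "step_arm", "kwargs": {
  "moves": [
    [1,57,75,0,0,0,0],
    [1,57,75,0,0,0,0],
    [1,57,75,-110,0,0,0],
    [1,57,75,-110,0,0,0],
    [1,57,75,-110,0,0,0],
    [1,57,75,-110,0,0,0],
    [1,57,75,-110,0,0,0]
  ]
}}

```text
clock: 2.1
position: [0.5934, -0.1187, 0.1239]
ee_rot: [1.0, -0.03, 0.002, 0.0]
ft_force: [-0.2, -0.2, 0.3]
grip_width: -0.0
grasp_force: 0.0
```

Emit:
{"fn": "step_arm", "kwargs": {
  "moves": [
    [1,0,33,0,0,0,0],
    [1,0,33,-40,0,0,0],
    [1,0,33,-61,0,0,0],
    [1,0,33,-61,0,0,0],
    [1,0,33,-61,0,0,0],
    [1,0,33,-61,0,0,0]
  ]
}}

```text
clock: 2.7
position: [0.5939, -0.0857, 0.0631]
ee_rot: [1.0, -0.03, 0.002, 0.0]
ft_force: [0.9, 0.2, -0.2]
grip_width: -0.003
grasp_force: 0.0
```

Emit:
{"fn": "step_arm", "kwargs": {
  "moves": [
    [1,0,6,-2,0,0,0],
    [1,0,12,-2,0,0,0],
    [1,0,16,-2,0,0,0],
    [1,0,19,-2,0,0,0],
    [1,0,22,-2,0,0,0],
    [1,0,25,-2,0,0,0],
    [1,0,28,-2,0,0,0],
    [1,0,30,-2,0,0,0],
    [1,0,30,-2,0,0,0]
  ]
}}

```text
clock: 3.6
position: [0.5923, -0.055, 0.0585]
ee_rot: [1.0, -0.029, 0.0, 0.0]
ft_force: [-0.2, -2.8, 2.1]
grip_width: -0.003
grasp_force: 1.6
```

```bash
cat > pan.py <<'E'
from m import *
np.set_printoptions(precision=4,suppress=True)
L=np.array([[45,60],[45,-60],[-45,60],[-45,-60]])/1e3
def pose(z,guess,yaw,tol=None):
    T=cam('top')
    Rg=np.array([[np.cos(yaw),-np.sin(yaw)],[np.sin(yaw),np.cos(yaw)]])
    G=np.c_[L@Rg.T+guess,np.full(4,z)]
    uv=holes(T,np.round(proj(T,G)));P=plane(T,uv,z)[:,:2]
    A=P-P.mean(0);th=np.arctan2((L[:,0]*A[:,1]-L[:,1]*A[:,0]).sum(),(L*A).sum())
    # red inside
    h=hsv(T);red=((h[...,0]<8)|(h[...,0]>172))&(h[...,1]>110)
    rs=[]
    for u in uv:
        x,y=np.round(u).astype(int);w=red[y-6:y+7,x-6:x+7];ys,xs=np.nonzero(w)
        rs.append((int(w.sum()),)+((round(xs.mean()-6+x-u[0],1),round(ys.mean()-6+y-u[1],1)) if len(xs) else ()))
    print('pan',P.mean(0),'yaw',round(th,4),'resid',np.abs(A-L@np.array([[np.cos(th),np.sin(th)],[-np.sin(th),np.cos(th)]])).max(),'red',rs)
    return T
E
python3 -c "
from pan import *
T=pose(.0755,[.5977,.062],-.06)"
```

```text
pan [0.5945 0.0629] yaw -0.0861 resid 0.006712472712237835 red [(0,), (0,), (0,), (0,)]
```

Emit:
{"fn": "step_arm", "kwargs": {
  "moves": [
    [1,0,-8,0,0,0,0],
    [1,0,-8,50,0,0,0],
    [0,0,-8,80,0,0,0],
    [0,50,40,80,0,0,0],
    [0,90,80,80,0,0,0],
    [0,130,113,80,0,0,0],
    [0,130,113,80,0,0,0],
    [0,130,113,80,0,0,0],
    [0,130,113,80,0,0,0]
  ]
}}

```text
clock: 4.55
position: [0.7217, 0.0584, 0.1371]
ee_rot: [1.0, -0.029, -0.001, -0.0]
ft_force: [-0.0, -0.2, -0.4]
grip_width: 1.002
grasp_force: 0.0
```

```bash
python3 -c "
from pan import *
T=pose(.0755,[.5977,.062],-.06)"
```

```text
pan [0.594  0.0717] yaw -0.0789 resid 0.0071446826573317995 red [(0,), (0,), (0,), (0,)]
```

```bash
python3 -c "
from pan import *
T=pose(.0755,[.594,.066],-.07)
a=T['image'][90:290,200:430]
cv2.imwrite('pics/c4.png',cv2.resize(a,None,fx=2.9,fy=2.9,interpolation=cv2.INTER_CUBIC))
for g in ([281,188],[346,191],[277,235],[343,239]):pass
uv=holes(T,np.round(proj(T,np.c_[L+[.594,.07],np.full(4,.0755)])));print(uv,plane(T,uv,.0755))"
```

```text
pan [0.5918 0.0734] yaw -0.1039 resid 0.009819430175625032 red [(0,), (0,), (0,), (0,)]
[[274.1017 188.    ]
 [325.6806 193.875 ]
 [270.     235.5   ]
 [326.4825 240.6754]] [[0.6438 0.1232 0.0755]
 [0.6325 0.028  0.0755]
 [0.554  0.1279 0.0755]
 [0.5449 0.0257 0.0755]]
```

View pics/c4.png

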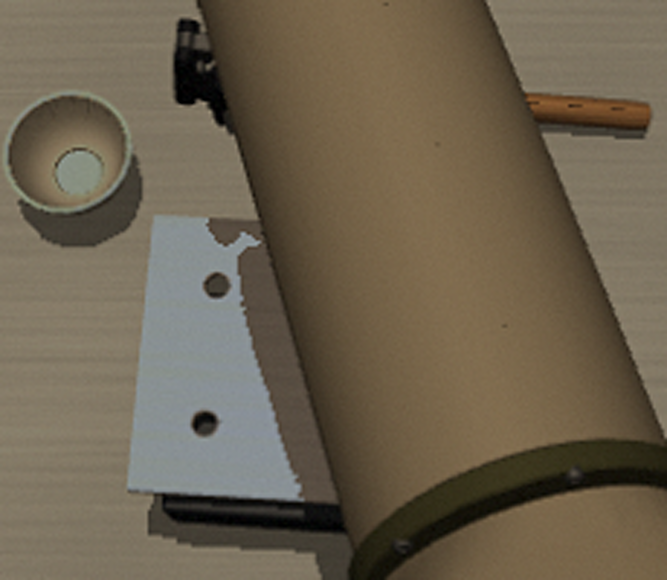

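The arm hides the right half of the pan. The left holes at crop (216,285) and (204,423) put the pan near (0.596, 0.066) with yaw about −0.055. Next is the square push in −x.

Emit:
{"fn": "step_arm", "kwargs": {
  "moves": [
    [0,0,3,-45,0,0,0],
    [0,0,3,-85,0,0,0],
    [0,0,3,-92,0,0,0],
    [0,0,3,-92,0,0,0],
    [0,-12,3,-92,0,0,0],
    [0,-20,3,-92,0,0,0],
    [0,-24,3,-92,0,0,0],
    [0,-28,3,-92,0,0,0],
    [0,-31,3,-92,0,0,0],
    [0,-34,3,-92,0,0,0]
  ]
}}

```text
clock: 5.65
position: [0.689, 0.0607, 0.0473]
ee_rot: [1.0, -0.03, 0.001, -0.0]
ft_force: [4.8, 0.2, 2.7]
grip_width: 1.0
grasp_force: 2.1
```

Emit:
{"fn": "step_arm", "kwargs": {
  "moves": [
    [0,-3,0,0,0,0,0],
    [0,-6,0,0,0,0,0],
    [0,-9,0,0,0,0,0],
    [0,-11,0,0,0,0,0],
    [0,-12,0,0,0,0,0],
    [0,-12,0,0,0,0,0]
  ]
}}

```text
clock: 6.25
position: [0.6758, 0.0608, 0.0462]
ee_rot: [1.0, -0.03, -0.0, 0.0]
ft_force: [3.9, 0.0, 2.6]
grip_width: 1.0
grasp_force: 1.7
```

```bash
python3 -c "
from pan import *
T=cam('top');S=cam('side')
im=np.hstack([cv2.resize(T['image'][150:290,240:340],None,fx=3.4,fy=3.4,interpolation=cv2.INTER_CUBIC),cv2.resize(S['image'][190:330,215:340],None,fx=3.4,fy=3.4,interpolation=cv2.INTER_CUBIC)])
print(im.shape);cv2.imwrite('pics/c5.png',im)"
```

```text
(476, 765, 3)
```

View pics/c5.png

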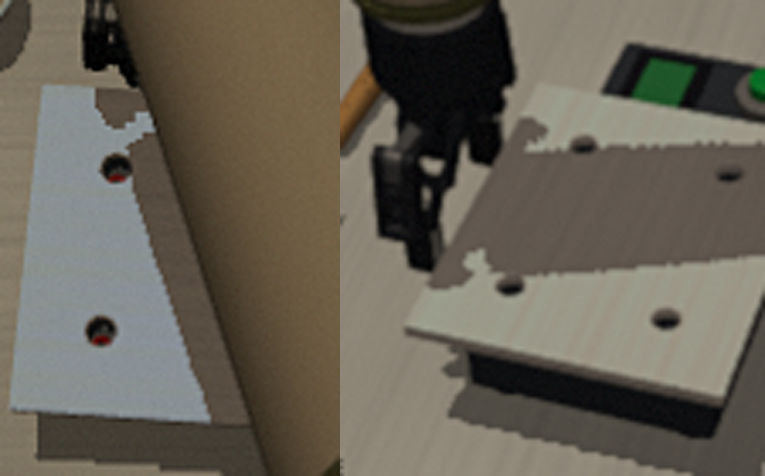

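Red pins now show in the lower part of the left holes, at crop (117,178) and (100,340), centred sideways. About 6–8 mm of −x remains.

Emit:
{"fn": "step_arm", "kwargs": {
  "moves": [
    [0,-2,0,0,0,0,0],
    [0,-3,0,0,0,0,0],
    [0,-4,0,0,0,0,0],
    [0,-5,0,0,0,0,0],
    [0,-6,0,0,0,0,0],
    [0,-6,0,0,0,0,0]
  ]
}}

```text
clock: 6.95
position: [0.6699, 0.0607, 0.0462]
ee_rot: [1.0, -0.03, -0.0, 0.0]
ft_force: [-0.2, -0.5, 0.3]
grip_width: 1.001
grasp_force: 0.0
```

```bash
cat > chk.py <<'E'
from pan import *
import sys
T=cam('top');S=cam('side')
# side holes near predicted; triangulate two left holes
def go(cx,cy,z,yaw):
    R=np.array([[np.cos(yaw),-np.sin(yaw)],[np.sin(yaw),np.cos(yaw)]])
    G=np.c_[L@R.T+[cx,cy],np.full(4,z)]
    idx=[0,2] if len(sys.argv)<2 else [0,1,2,3]
    ut=holes(T,np.round(proj(T,G[idx])));us=holes(S,np.round(proj(S,G[idx])))
    print('tri',tri(T,ut,S,us));print('plane',plane(T,ut,z)-G[idx])
    h=hsv(T);red=((h[...,0]<10)|(h[...,0]>170))&(h[...,1]>110)
    for u in ut:
        x,y=np.round(u).astype(int);w=red[y-7:y+8,x-7:x+8];ys,xs=np.nonzero(w)
        print('red',w.sum(),(xs.mean()-7+x-u[0],ys.mean()-7+y-u[1]) if len(xs) else '')
go(.569,.066,.072,-.06)
E
python3 chk.py
```

```text
tri [[0.615  0.118  0.0821 0.0003]
 [0.5285 0.1295 0.0671 0.0024]]
plane [[ 0.0005 -0.0039 -0.    ]
 [-0.0013  0.0001 -0.    ]]
red 37 (np.float64(-1.9459459459459367), np.float64(1.7479648323021877))
red 40 (np.float64(0.041666666666685614), np.float64(0.18026315789472847))
```

Emit:
{"fn": "step_arm", "kwargs": {
  "moves": [
    [0,20,0,0,0,0,0],
    [0,20,0,50,0,0,0],
    [0,20,0,100,0,0,0],
    [0,0,-50,140,0,0,0.1],
    [0,-20,-90,160,0,0,0.2],
    [0,-40,-130,160,0,0,0.3],
    [0,-65,-170,160,0,0,0.447],
    [0,-90,-210,160,0,0,0.447],
    [0,-115,-250,160,0,0,0.447],
    [0,-130,-280,160,0,0,0.447]
  ]
}}

```text
clock: 8.05
position: [0.5378, -0.2227, 0.2066]
ee_rot: [0.982, 0.191, -0.0, 0.001]
ft_force: [0.9, -0.4, -0.1]
grip_width: 1.0
grasp_force: 0.0
```

```bash
python3 chk.py all; python3 - <<'E'
from m import *
np.set_printoptions(precision=4,suppress=True)
T=cam('top');S=cam('side');Q=[]
for c in(T,S):
    h=hsv(c);m=(h[...,0]>98)&(h[...,0]<132)&(h[...,1]>90)
    b=max(blobs(m,300,9000),key=lambda k:k[1])
    q=cv2.approxPolyDP(corners(b[2]).astype(np.int32).reshape(-1,1,2),2.5,True)[:,0];print(q.tolist())
a=np.hstack([cv2.resize(T['image'][150:300,235:425],(494,390),interpolation=cv2.INTER_CUBIC),
 cv2.resize(S['image'][130:200,340:440],(300,210),interpolation=cv2.INTER_CUBIC).repeat(1,0)[:210] if 0 else cv2.copyMakeBorder(cv2.resize(S['image'][130:200,340:440],(300,210),interpolation=cv2.INTER_CUBIC),0,180,0,0,cv2.BORDER_CONSTANT)])
cv2.imwrite('pics/c6.png',a);print(a.shape)
E
```

```text
tri [[0.6179 0.1244 0.0672 0.0024]
 [0.6112 0.0045 0.0666 0.0027]
 [0.5285 0.1295 0.0671 0.0024]
 [0.5213 0.0094 0.0669 0.0023]]
plane [[-0.0022  0.0005 -0.    ]
 [-0.002   0.001  -0.    ]
 [-0.0013  0.0001 -0.    ]
 [-0.0013  0.0005 -0.    ]]
red 38 (np.float64(0.38888888888891415), np.float64(0.2163742690058541))
red 38 (np.float64(0.0), np.float64(0.493647912885649))
red 40 (np.float64(-0.13333333333332575), np.float64(0.23026315789473983))
red 40 (np.float64(-0.35000000000002274), np.float64(0.7370689655172384))
[[524, 251], [494, 265], [519, 323]]
[[413, 144], [359, 149], [362, 178], [417, 174], [418, 154]]
(390, 794, 3)
```

View pics/c6.png

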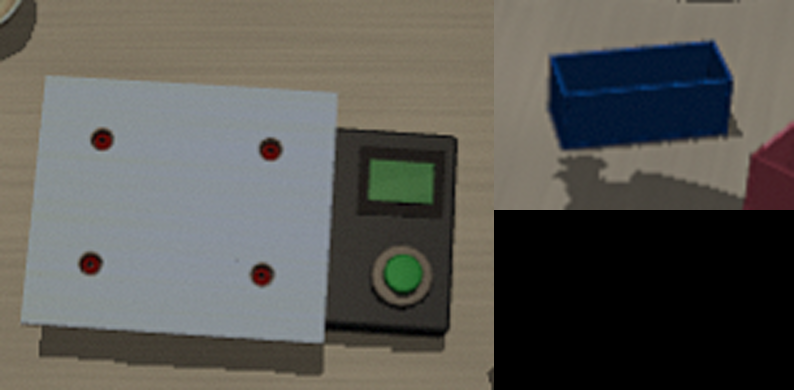

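The pan lies home: pins centred in all four holes, top at 67 mm. In the side crop the tub's rim corners are at (552,57), (562,92), (714,42) and (731,78). In the earlier top crop the rim was (636,48), (695,22), (765,180) and (700,208), with base corners (614,60) and (681,211).

```bash
python3 - <<'E'
from m import *
np.set_printoptions(precision=4,suppress=True)
T=cam('top');S=cam('side')
t2=lambda x,y:((x-580+.5)/2.3-.5+480,(y+.5)/2.3-.5+240)
s=lambda x,y:((x-494+.5)/3-.5+340,(y+.5)/3-.5+130)
ut=[t2(636,48),t2(695,22),t2(765,180),t2(700,208)];us=[s(562,92),s(552,57),s(714,42),s(731,78)]
P=tri(T,ut,S,us);print(P,P.mean(0))
R=plane(T,ut,.055);print('rim',R,R.mean(0),[np.linalg.norm(R[i]-R[(i+1)%4]) for i in range(4)])
B=plane(T,[t2(614,60),t2(681,211)],0);print('base',B,np.linalg.norm(B[0]-B[1]))
d=R[1]-R[2]+R[0]-R[3];print(np.arctan2(d[1],d[0]))
uv=[(389.7,254.4)];print('button',plane(T,uv,.05),plane(T,uv,.06),tri(T,uv,S,[(341.1,213.2)]))
E
```

```text
[[ 0.5165 -0.302   0.0538  0.0061]
 [ 0.5366 -0.354   0.0504  0.002 ]
 [ 0.4088 -0.4052  0.0505  0.0038]
 [ 0.388  -0.3471  0.0569  0.0055]] [ 0.4625 -0.3521  0.0529  0.0044]
rim [[ 0.5132 -0.3017  0.055 ]
 [ 0.5347 -0.3523  0.055 ]
 [ 0.4067 -0.4033  0.055 ]
 [ 0.3853 -0.3478  0.055 ]] [ 0.46   -0.3513  0.055 ] [np.float64(0.05495288442815005), np.float64(0.13778470277388077), np.float64(0.05940622600146699), np.float64(0.13603167476508116)]
base [[ 0.5122 -0.2999  0.    ]
 [ 0.3848 -0.3519  0.    ]] 0.13765041411531642
0.36288073408848426
button [[ 0.525  -0.0901  0.05  ]] [[ 0.5232 -0.0891  0.06  ]] [[ 0.5238 -0.0886  0.0647  0.0029]]
```

Emit:
{"fn": "step_arm", "kwargs": {
  "moves": [
    [0,-30,-45,0,0,0,-0.01],
    [0,-58,-88,0,0,0,-0.01],
    [0,-79,-129,-30,0,0,-0.01],
    [0,-79,-129,-70,0,0,-0.01],
    [0,-79,-129,-100,0,0,-0.01],
    [0,-79,-129,-110,0,0,-0.01],
    [0,-79,-129,-110,0,0,-0.01],
    [0,-79,-129,-110,0,0,-0.01]
  ]
}}

```text
clock: 9.15
position: [0.4628, -0.3477, 0.098]
ee_rot: [0.982, 0.189, 0.001, 0.001]
ft_force: [-0.2, -0.5, 0.3]
grip_width: 0.995
grasp_force: 0.0
```

Emit:
{"fn": "step_arm", "kwargs": {
  "moves": [
    [0,-2,-3,-30,0,0,0],
    [0,-2,-3,-55,0,0,0],
    [0,-2,-3,-75,0,0,0],
    [0,-2,-3,-85,0,0,0],
    [0,-2,-3,-85,0,0,0],
    [0,-2,-3,-85,0,0,0],
    [0.1,-2,-3,-85,0,0,0],
    [0.2,-2,-3,-85,0,0,0],
    [0.25,-2,-3,-85,0,0,0],
    [0.3,-2,-3,-85,0,0,0]
  ],
  "grip_force": 20
}}

```text
clock: 10.15
position: [0.4596, -0.3519, 0.0121]
ee_rot: [0.982, 0.188, 0.001, 0.001]
ft_force: [1.1, -1.6, 3.0]
grip_width: 0.7
grasp_force: 8.0
```

Emit:
{"fn": "step_arm", "kwargs": {
  "moves": [
    [0.4,0,0,0,0,0,0],
    [0.5,0,0,0,0,0,0],
    [0.6,0,0,0,0,0,0],
    [0.6,0,0,0,0,0,0],
    [0.6,0,0,0,0,0,0]
  ]
}}

```text
clock: 10.65
position: [0.4596, -0.3519, 0.0121]
ee_rot: [0.982, 0.188, 0.0, 0.001]
ft_force: [0.5, -1.7, 6.4]
grip_width: 0.701
grasp_force: 22.0
```

Emit:
{"fn": "step_arm", "kwargs": {
  "moves": [
    [0.6,0,0,10,0,0,0],
    [0.6,0,0,30,0,0,0],
    [0.6,0,0,65,0,0,0],
    [0.6,0,0,105,0,0,0],
    [0.6,0,0,140,0,0,0],
    [0.6,5,20,160,0,0,0.1],
    [0.6,15,55,160,0,0,0.22],
    [0.6,25,95,160,0,0,0.35],
    [0.6,35,135,160,0,0,0.48],
    [0.6,45,175,160,0,0,0.6]
  ],
  "grip_force": 25
}}

```text
clock: 11.65
position: [0.5038, -0.1744, 0.1716]
ee_rot: [0.882, 0.472, -0.0, -0.0]
ft_force: [1.4, 0.4, -2.0]
grip_width: 0.701
grasp_force: 28.8
```

Emit:
{"fn": "step_arm", "kwargs": {
  "moves": [
    [0.6,12,45,0,0,0,0.13],
    [0.6,23,85,0,0,0,0.26],
    [0.6,33,125,0,0,0,0.39],
    [0.6,43,165,0,0,0,0.5],
    [0.6,54,205,0,0,0,0.537],
    [0.6,62,230,0,0,0,0.537],
    [0.6,65,244,-10,0,0,0.537],
    [0.6,65,244,-20,0,0,0.537],
    [0.6,65,244,-20,0,0,0.537]
  ]
}}

```text
clock: 12.55
position: [0.5678, 0.0669, 0.1497]
ee_rot: [0.727, 0.687, -0.001, -0.001]
ft_force: [-0.4, -0.5, -1.8]
grip_width: 0.696
grasp_force: 28.7
```

Emit:
{"fn": "step_arm", "kwargs": {
  "moves": [
    [0.6,2,0,-20,0,0,0],
    [0.6,2,0,-40,0,0,0],
    [0.6,2,0,-52,0,0,0],
    [0.6,2,0,-58,0,0,0],
    [0.6,2,0,-62,0,0,0],
    [0.6,2,0,-64,0,0,0],
    [0.6,2,0,-66,0,0,0],
    [0.6,2,0,-66,0,0,0]
  ]
}}

```text
clock: 13.35
position: [0.5713, 0.0678, 0.0856]
ee_rot: [0.727, 0.687, 0.0, 0.0]
ft_force: [-0.0, 0.0, -2.1]
grip_width: 0.699
grasp_force: 28.8
```

```bash
python3 -c "
from h import *
o=manip.get_obs();print(o['ft_force'],o['position'])
S=cam('side');T=cam('top')
im=np.hstack([cv2.resize(S['image'][170:330,215:365],(450,480),interpolation=cv2.INTER_CUBIC),cv2.resize(T['image'][190:290,250:330],(350,437),interpolation=cv2.INTER_CUBIC)[:, :350] if 0 else cv2.copyMakeBorder(cv2.resize(T['image'][150:290,240:340],(343,480),interpolation=cv2.INTER_CUBIC),0,0,0,0,0)])
cv2.imwrite('pics/c7.png',im)"
```

```text
[-0.00888075  0.04324667 -2.08024086] [0.57129103 0.06776975 0.08559491]
```

View pics/c7.png

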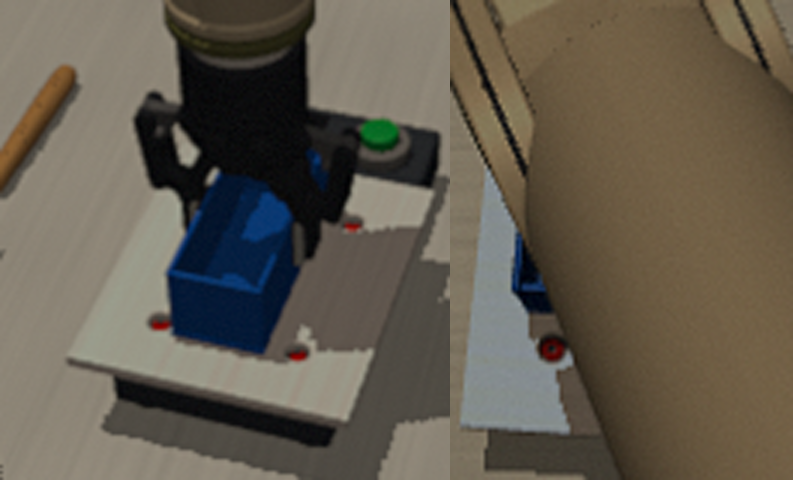

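The tub hovers about 5 mm above the pan, square and centred between the pins. Its near-end base corners are at crop (174,335) and (263,352). I'll lower it gently.

Emit:
{"fn": "step_arm", "kwargs": {
  "moves": [
    [0.6,-1,0,-2,0,0,0],
    [0.6,-1,0,-3,0,0,0],
    [0.6,-1,0,-4,0,0,0],
    [0.6,-1,0,-4.5,0,0,0],
    [0.6,-1,0,-4.5,0,0,0]
  ]
}}

```text
clock: 13.95
position: [0.5701, 0.0677, 0.0807]
ee_rot: [0.727, 0.687, -0.0, -0.0]
ft_force: [-0.3, -0.8, -1.2]
grip_width: 0.696
grasp_force: 28.8
```

Emit:
{"fn": "step_arm", "kwargs": {
  "moves": [
    [0.6,0,0,-0.5,0,0,0],
    [0.6,0,0,-1,0,0,0],
    [0.6,0,0,-1,0,0,0]
  ]
}}

```text
clock: 14.25
position: [0.5702, 0.0677, 0.0802]
ee_rot: [0.727, 0.687, 0.0, 0.0]
ft_force: [-2.4, -1.4, 4.1]
grip_width: 0.699
grasp_force: 29.2
```

Emit:
{"fn": "step_arm", "kwargs": {
  "moves": [
    [0.28,0,0,0,0,0,0],
    [0.25,0,0,0,0,0,0],
    [0.2,0,0,0,0,0,0],
    [0.1,0,0,0,0,0,0],
    [0,0,0,0,0,0,0],
    [0,0,0,0,0,0,0],
    [0,0,0,15,0,0,0],
    [0,0,0,50,0,0,0],
    [0,0,0,95,0,0,0],
    [0,0,0,120,0,0,0]
  ],
  "grip_force": 20
}}

```text
clock: 15.25
position: [0.5711, 0.0685, 0.2046]
ee_rot: [0.726, 0.687, 0.002, 0.001]
ft_force: [0.9, 0.2, 0.3]
grip_width: 0.998
grasp_force: 0.0
```

Emit:
{"fn": "step_arm", "kwargs": {
  "moves": [
    [1,0,-40,0,0,0,0],
    [1,-10,-85,0,0,0,0],
    [1,-30,-125,0,0,0,0],
    [1,-46,-157,0,0,0,0],
    [1,-46,-157,0,0,0,0],
    [1,-46,-157,0,0,0,0],
    [1,-46,-157,0,0,0,0]
  ]
}}

```text
clock: 15.95
position: [0.5246, -0.088, 0.2006]
ee_rot: [0.726, 0.688, 0.001, 0.0]
ft_force: [-0.3, -0.9, -0.3]
grip_width: -0.002
grasp_force: 0.0
```

```bash
python3 - <<'E'
from m import *
np.set_printoptions(precision=4,suppress=True)
T=cam('top');S=cam('side')
im=np.hstack([cv2.resize(T['image'][150:290,235:395],(457,400),interpolation=cv2.INTER_CUBIC),cv2.resize(S['image'][185:325,220:340],(343,400),interpolation=cv2.INTER_CUBIC)])
cv2.imwrite('pics/c8.png',im)
h=hsv(T);m=(h[...,0]>98)&(h[...,0]<132)&(h[...,1]>110);m[:,450:]=0
b=max(blobs(m,300,9000),key=lambda k:k[1]);r=cv2.minAreaRect(corners(b[2]).astype(np.float32));print(r)
q=cv2.boxPoints(r);P=plane(T,q,.122);print(P,P.mean(0))
E
```

```text
((299.678466796875, 223.7876739501953), (80.9862289428711, 39.43918228149414), 3.1798300743103027)
[[ 0.5338  0.1416  0.122 ]
 [ 0.6039  0.1404  0.122 ]
 [ 0.596  -0.0004  0.122 ]
 [ 0.5266  0.0031  0.122 ]] [0.565  0.0711 0.122 ]
```

View pics/c8.png

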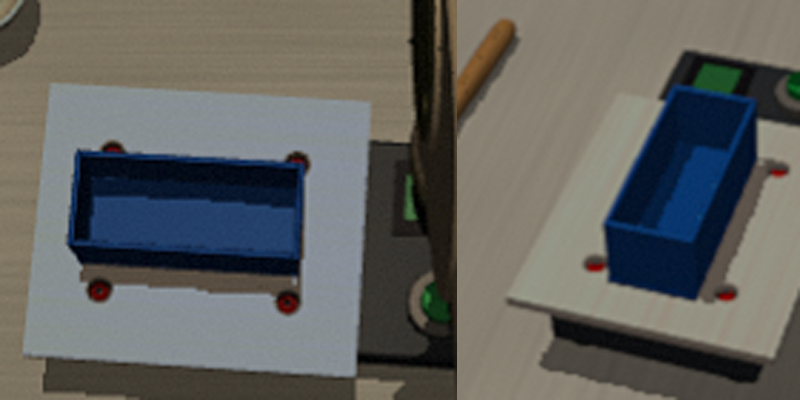

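The tub stands square on the pan with its long side along the pan's, clear of the pins. Its rim in the top crop runs from (69,152) to (303,258). Next is the button.

Emit:
{"fn": "step_arm", "kwargs": {
  "moves": [
    [1,-1,-1,-40,0,0,0],
    [1,-1,-1,-80,0,0,0],
    [1,-1,-1,-110,0,0,0],
    [1,-1,-1,-125,0,0,0],
    [1,-1,-1,-132,0,0,0],
    [1,-1,-1,-134,0,0,0],
    [1,-1,-1,-136,0,0,0],
    [1,-1,-1,-138,0,0,0],
    [1,-1,-1,-140,0,0,0],
    [1,-1,-1,-140,0,0,0]
  ]
}}

```text
clock: 17.05
position: [0.5241, -0.0901, 0.0611]
ee_rot: [0.727, 0.687, 0.001, 0.001]
ft_force: [-2.1, 2.3, 7.8]
grip_width: 0.001
grasp_force: 3.8
```

Emit:
{"fn": "step_arm", "kwargs": {
  "moves": [
    [1,0,0,-1,0,0,0],
    [1,0,0,-2,0,0,0],
    [1,0,0,-2,0,0,0]
  ]
}}

```text
clock: 17.35
position: [0.5243, -0.0901, 0.0606]
ee_rot: [0.727, 0.687, 0.0, 0.001]
ft_force: [-9.3, 3.0, 27.9]
grip_width: 0.002
grasp_force: 13.9
```

Emit:
{"fn": "step_arm", "kwargs": {
  "moves": [
    [1,0,0,-1,0,0,0],
    [1,0,0,-2,0,0,0],
    [1,0,0,-2,0,0,0]
  ]
}}

```text
clock: 17.65
position: [0.5245, -0.0901, 0.0602]
ee_rot: [0.727, 0.687, 0.0, 0.002]
ft_force: [-18.8, 3.5, 46.2]
grip_width: 0.004
grasp_force: 23.6
```

The arm hit a hard stop at z ≈ 0.0605. I'll raise in steps and check the spring force, to be sure the stop was the button's full travel.

Emit:
{"fn": "step_arm", "kwargs": {
  "moves": [
    [1,0,0,4,0,0,0],
    [1,0,0,5,0,0,0],
    [1,0,0,5,0,0,0],
    [1,0,0,5,0,0,0]
  ]
}}

```text
clock: 18.05
position: [0.524, -0.0902, 0.0613]
ee_rot: [0.727, 0.687, 0.001, 0.001]
ft_force: [2.1, 1.7, 3.1]
grip_width: 0.002
grasp_force: 1.9
```

Emit:
{"fn": "step_arm", "kwargs": {
  "moves": [
    [1,0,0,2,0,0,0],
    [1,0,0,2,0,0,0],
    [1,0,0,2,0,0,0]
  ]
}}

```text
clock: 18.35
position: [0.5232, -0.0904, 0.0628]
ee_rot: [0.727, 0.687, 0.0, 0.0]
ft_force: [2.1, 0.6, 3.2]
grip_width: 0.002
grasp_force: 1.5
```

Emit:
{"fn": "step_arm", "kwargs": {
  "moves": [
    [1,0,0,1.5,0,0,0],
    [1,0,0,1.5,0,0,0],
    [1,0,0,1.5,0,0,0]
  ]
}}

```text
clock: 18.65
position: [0.523, -0.0905, 0.0642]
ee_rot: [0.727, 0.687, -0.0, -0.0]
ft_force: [2.8, -0.8, 1.7]
grip_width: -0.001
grasp_force: 1.2
```

Emit:
{"fn": "step_arm", "kwargs": {
  "moves": [
    [1,0,0,1.5,0,0,0],
    [1,0,0,1.5,0,0,0],
    [1,0,0,1.5,0,0,0]
  ]
}}

```text
clock: 18.95
position: [0.5228, -0.0904, 0.0657]
ee_rot: [0.727, 0.687, -0.0, -0.0]
ft_force: [1.0, -1.1, 1.8]
grip_width: 0.003
grasp_force: 0.8
```

The spring force faded from .061 to about .0665, which is 6 mm, so the button went fully down. Now I'll lift clear and do a final check.

Emit:
{"fn": "step_arm", "kwargs": {
  "moves": [
    [1,0,0,10,0,0,0],
    [1,0,0,40,0,0,0],
    [1,0,0,80,0,0,0],
    [1,0,-40,120,0,0,0],
    [1,-10,-80,130,0,0,0],
    [1,-20,-125,130,0,0,0],
    [1,-30,-170,130,0,0,0],
    [1,-30,-200,130,0,0,0],
    [1,-30,-200,130,0,0,0]
  ]
}}

```text
clock: 19.85
position: [0.4911, -0.2952, 0.1957]
ee_rot: [0.729, 0.685, -0.001, -0.0]
ft_force: [-1.4, -0.4, -0.4]
grip_width: -0.001
grasp_force: 0.0
```

```bash
python3 - <<'E'
from m import *
np.set_printoptions(precision=4,suppress=True)
T=cam('top');S=cam('side')
def g(c):
    h=hsv(c);m=(h[...,0]>40)&(h[...,0]<80)&(h[...,1]>130)&(h[...,2]>80);m[300:]=0
    return [(b[0],b[1]) for b in blobs(m,40,400)]
gt=g(T);gs=g(S);print(gt,gs);print(tri(T,[gt[0][0]],S,[gs[0][0]]))
h=hsv(T);m=(h[...,0]>98)&(h[...,0]<132)&(h[...,1]>110);m[:,450:]=0
b=max(blobs(m,300,9000),key=lambda k:k[1]);q=cv2.boxPoints(cv2.minAreaRect(corners(b[2]).astype(np.float32)));print(plane(T,q,.122).mean(0))
# rim centre from the four rim corners seen in c8.png
c=lambda x,y:((x+.5)/2.857-.5+235,(y+.5)/2.857-.5+150)
P=plane(T,[c(78,152),c(303,163),c(300,258),c(69,243)],.122);print(P,P.mean(0))
print(manip.get_obs()['clock'])
E
```

```text
[(array([389.6233, 254.3219]), np.int32(146))] [(array([341.0845, 213.2254]), np.int32(71))]
[[ 0.5239 -0.0884  0.0647  0.0028]]
[0.565  0.0711 0.122 ]
[[0.602  0.1374 0.122 ]
 [0.5953 0.0004 0.122 ]
 [0.5366 0.002  0.122 ]
 [0.5452 0.1408 0.122 ]] [0.5698 0.0702 0.122 ]
19.95
```

```bash
python3 -c "
from workcell import manip
print(manip.hand_in())"
```

```text
the job is handed in; nothing more can be done
None
```

The job is handed in (no verdict came back): the pan is fully down over all four pins, the blue tub stands on it about 3 mm off centre and parallel, and the tare button was pressed fully and released, in about 20 s.

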